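Key the cover plate onto a lamp base while unpacking

TASK

Put the table lamp's brass cover plate home on its white base: push the plate's red switch stub round gently with a fingertip until the notch in the plate's rim stands over the black key on the base, then press down on the brass socket in the middle until the plate lies flat and fully seated on the base, and let go. Only push and press: do not squeeze the switch stub or lift the plate, and leave the mug, the jar and the brass finial where they are.

Things in the scene. Friction and masses are not known exactly. Their poses are not given: they have to be found in the camera images.
- base: the lamp's heavy white round base, fixed to the table, 192 mm across and 36 mm high; origin at the centre of its underside, z up. A black key lies on its top along the base's own +x direction
- seat (a point): centre of the base's top face, 36 mm above the table; this is the axis about which the plate turns, and where the plate's underside centre lies when seated
- key (a point): point on the base's top face under the black key, 65 mm from the axis. The key is a rounded bar 10 mm wide, standing 6.5 mm above the top face, running radially from 58 to 90 mm from the axis, so its outer end shows beyond the plate's rim from above
- plate: loose brass cover plate, 144 mm across and 6 mm thick, about 0.45 kg; origin at the centre of its underside, z up, its notch towards its own +x. A round spigot under it turns freely in a well in the base and keeps it centred within 1 mm. It begins 8 mm above the base's top face, level on a grey nylon friction collar (joint collar), and turns either way without end stop; it stays at the angle where it is left
- notch (a point): point in the notch of the plate's rim, level with the plate's underside, 65 mm from its axis. The notch is 14 mm wide and 15 mm deep, open outwards. The plate can go down only when this point stands over key, within about 2 mm sideways (the key's rounded top leads in from about 4 mm)
- socket (a point): centre of the flat top of the brass stem socket, a round boss 36 mm across in the middle of the plate, its top 30 mm above the plate's underside: the place to press
- switch: red round switch stub, 18 mm across and 16 mm high, firmly fixed on the plate's top face 55 mm from the axis, opposite the notch; origin at the centre of its foot. Pushing it sideways at 1 to 3 N turns the plate
- collar (a joint): how far the friction collar under the plate has been pressed down, m: 0 at the start, 0.008 when the plate is seated. It yields to a push of about 5 to 8 N on the plate and stays where it is left; there is no spring
- mug: turquoise mug, 78 mm across, 90 mm high, a bystander; origin at the centre of its underside
- jar: glass jar with brass lid, 60 mm across, 90 mm high, a bystander; origin at the centre of its underside
- finial: small brass lamp finial, 36 mm across, 48 mm high, a bystander; origin at the centre of its underside
Things that resemble listed ones, but are neither listed nor needed, are in the scene too. Leave any green or orange look-alike of the plate alone.

How it is judged:
By the outcome, as a careful person would: the job done as asked, in the order asked, and still so for the second after the job is handed in, with the robot touching nothing.
It also fails if it takes over 51 s, if anything falls off the work surface, if the arm or the gripper's body presses on something with over 40 N, if the wrist force passes 120 N, or if a joint passes its speed limit or range.

ROBOT

A 7-joint arm with a two-finger parallel gripper is mounted at the origin on the work surface. World frame = base frame: x ahead of the robot, y to its left, z up, the work surface at z = 0. Lengths are in m, angles in rad, forces in N, time in s.
With the tool pointing down it reaches from about 0.425 to 0.925 m from the base axis. Payload 6.8 kg.
Tool frame: the origin (TCP) lies between the finger pads; the fingertips stand finger_overhang ahead of it and the grasp point (between the pads) lies 6 mm ahead of it (finger_overhang is the distance from the TCP to the fingertips, in m); z points along the fingers, y is the line along which they close (so a half turn about z gives the same grasp; the last joint's range is limited). The gripper opens to 85 mm and grips with 20 to 120 N. Pads are 22 mm wide; open, the fingers measure 114 mm over their backs; the gripper's body (76 mm by 85 mm) begins 54 mm behind the grasp point. The pads swing forward as they close: fully open they stand 13 mm farther back than shut.
Start: joints at [1.227, 0.477, 0.022, 1.555, -0.011, 1.109, -0.083], TCP at [0.158, -0.656, 0.256] pointing down, gripper open.
Joint ranges: [-2.96, 2.96], [-0.34, 2.1], [-1.41, 1.46], [0.24, 2.44], [-1.37, 4.51], [0.17, 1.92], [-2.96, 2.96]. Speed limits (rad/s): [2.39, 2.39, 3.14, 3.14, 3.14, 3.14, 3.14].

INTERFACE

Orientations are given as a unit quaternion [w, x, y, z].
In Python, from station import * gives the robot as it stands.
- The arm moves only by the tool drive_tool, never from a script. Its argument "increments" is a list of rows, each an object of numbers: "claw": the finger opening in m, from 0 to 0.0854; "dx", "dy", "dz": the shift along the tool's x, y, z in m; "wx", "wy", "wz": the turn, a rotation vector about the tool's x, y, z in degrees. A call has 1 to 20 rows; each row shifts and turns the commanded pose from where the row before left it, along the tool's axes as they then stand; what a row does not reach is not made up. A row lasts 1/8 s, in which the tool goes at most 62.5 mm and 10.7 degrees, less where a joint would pass 70% of its speed; a pose out of reach is approached as far as the arm can. A call with a gripper value outside its range is refused whole. The fingers move at their own pace and stop on an object; "newtons" is the grip in N (left out, the last holds). Time passes only in rows, so rows that do not move let the fingers close. It gives the time, the measured TCP pose, the force, the opening and the grip force at its end, in the units of the state.
- get_obs(): the state, without advancing time (a new reading comes with each control period).
- read_camera(name): name is "side" or "top" or "wrist"; returns (picture, depth): 400x640x3 uint8, red, green, blue; 400x640 float32, m along the optical axis (not along the pixel's ray), 0 where there is no reading.
- calibration(name): a dict with "intrinsics" (3x3 intrinsics, pixels), "k1" (the pictures are not rectified: a ray, as slopes to the right and down, at radius r is drawn at 1 + k1 r^2 times it, then the intrinsics apply), "R" (3x3) and "t" (3): a world point X has camera coordinates R X + t; the wrist camera has in their place "mount" (4x4, takes a point from camera to tool coordinates, whose origin is the TCP and whose axes are the flange's). Camera axes: x right, y down, z forward; pixel columns grow to the right and rows downward; lengths in m; the calibration is good to about 2 mm. A picture is of the moment at which its call begins: read the wrist's pose just before it. calibration takes no time and is no camera call.
- hand_in(): hands the job in; it is judged then, once.
The state is a dict: "t": time; "q": joint angles; "joint_vel": joint speeds; "joint_torque": joint torques, N m; "eef_pos": TCP position; "tool_rot": TCP orientation; "contact_force": force on the tool from outside, world axes, zero at the start; "torque": the same for the moment, N m; "gripper_width": opening from 0.0 (shut) to 1.0 (fully open); "grasp_force": force on a finger pad.
Only numpy, scipy, OpenCV 4.12 (cv2) and the standard library are available. Lean on these libraries where they do the work, as an engineer would, in place of code of your own. Each camera call takes 0.05 s, during which the arm holds its last target. There are 200 camera calls.

## Working session

There is one attempt and no reset: what is moved stays moved. The work goes in short steps, Python scripts to look and compute and a tool call to move; the robot and the scene stay as the last step left them, time stands still between calls to the robot, and variables do not carry over. Pictures are saved under pics/ and viewed, at most 13 in all, crops included, and the job is handed in when it is done.

Besides the shell and the picture viewer there is one more tool, called after "Call:" in YAML: its name, and indented under it one key for each argument. drive_tool: Moves the arm, as the interface text tells. Its arguments: {"type":"object","properties":{"increments":{"type":"array","items":{"type":"object","properties":{"claw":{"type":"number"},"dx":{"type":"number"},"dy":{"type":"number"},"dz":{"type":"number"},"wx":{"type":"number"},"wy":{"type":"number"},"wz":{"type":"number"}}}},"newtons":{"type":"number"}},"required":["increments"]}

```bash
mkdir -p pics; ls; python3 - <<'E'
from station import *
import cv2
o=get_obs();print(o)
for n in ("top","side"):
    p,d=read_camera(n);cv2.imwrite(f"pics/{n}0.png",p[...,::-1]);import numpy as np;np.save(f"pics/{n}0.npy",d);print(n,calibration(n))
print(calibration("wrist"))
E
```

```text
pics
{'t': 0.0, 'q': array([ 1.2269311 ,  0.477815  ,  0.02230499,  1.55648168, -0.01148107,
        1.10929283, -0.08310269]), 'joint_vel': array([ 0.00158349,  0.00083703, -0.0005849 , -0.00107574, -0.00060532,
       -0.00068638, -0.00096747]), 'joint_torque': array([ 5.30105881e-04, -5.96443534e+01,  1.60788048e+00, -2.81197912e+01,
        1.23657405e-02,  9.39902879e-03, -1.33995735e-05]), 'eef_pos': array([ 0.15754316, -0.6557799 ,  0.25530225]), 'tool_rot': array([-9.17113377e-04,  9.93056048e-01,  1.17638484e-01, -1.79582288e-04]), 'contact_force': array([ 0.41297174, -0.19895864, -0.07698922]), 'torque': array([ 0.01166385, -0.00478587,  0.04444956]), 'grasp_force': 0.0, 'gripper_width': 1.0001660251901396}
top {'intrinsics': array([[505.78733739,   0.        , 310.8392846 ],
       [  0.        , 505.78733739, 197.7862137 ],
       [  0.        ,   0.        ,   1.        ]]), 'k1': -0.013912181091327275, 'R': array([[ 0.03278018, -0.99945157,  0.00469259],
       [-0.97876972, -0.0330516 , -0.20228057],
       [ 0.20232474,  0.00203783, -0.97931637]]), 't': array([-0.0234
[... 289 characters left out ...]

       [-0.07195392, -0.66937715, -0.73943009],
       [ 0.07272745,  0.73585717, -0.67321983]]), 't': array([-0.55871812,  0.10476501,  1.24318468])}
{'intrinsics': array([[288.15665852,   0.        , 314.78668933],
       [  0.        , 288.15665852, 202.59505946],
       [  0.        ,   0.        ,   1.        ]]), 'k1': -0.03511879662855855, 'mount': array([[-4.49562872e-04, -9.58013709e-01, -2.86722044e-01,
         7.22824161e-02],
       [ 9.99999155e-01, -7.80352312e-04,  1.03942382e-03,
        -4.70690732e-04],
       [-1.21952648e-03, -2.86721334e-01,  9.58013251e-01,
        -1.17621168e-01],
       [ 0.00000000e+00,  0.00000000e+00,  0.00000000e+00,
         1.00000000e+00]])}
```

View pics/top0.png

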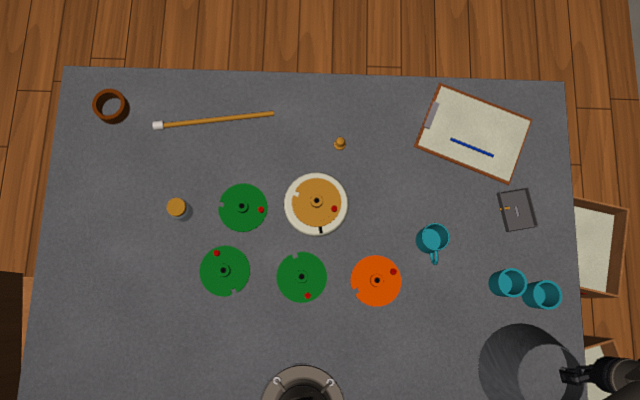

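View pics/side0.png

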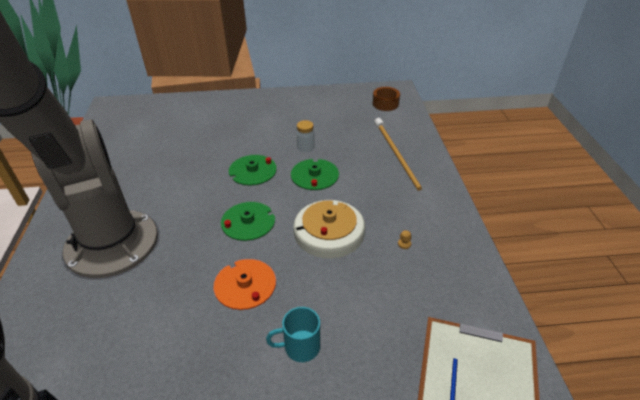

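```bash
python3 -c "
import station
print([ (k,v) for k,v in vars(station).items() if not k.startswith('__')])"
```

```text
[('read_camera', <function make.<locals>.drawn_camera at 0x7fdb80ae80e0>), ('calibration', <function make.<locals>.<lambda> at 0x7fdb80ae8680>), ('hand_in', <function connect.<locals>.done at 0x7fdb80a5b7e0>), ('get_obs', <function make.<locals>.<lambda> at 0x7fdb80ae85e0>), ('PlanningError', <class 'station.PlanningError'>), ('finger_overhang', 0.025)]
```

The top view shows plates at (243,207), (225,270) and (302,277), all green, (377,280), orange, and (316,203), brass on the white base. The brass one fits the description. Its stub is at about (334,209), its notch at about (296,195) and the black key at (320,230). I'll measure these now and confirm with one crop.

```bash
cat > h.py <<'E'
import numpy as np, cv2
from station import *
def ray(name,uv,z):
    c=calibration(name);K=c["intrinsics"]
    s=(np.atleast_2d(uv)-K[:2,2])/K[0,0]
    u=s.copy()
    for _ in range(5): u=s/(1+c["k1"]*(u**2).sum(1,keepdims=True))
    d=np.c_[u,np.ones(len(u))]@c["R"]; o=-c["R"].T@c["t"]
    return o+d*((z-o[2])/d[:,2])[:,None]
def blobs(mask,amin=6):
    n,l,s,c=cv2.connectedComponentsWithStats(mask.astype(np.uint8))
    return [(l==i,c[i],s[i,4]) for i in range(1,n) if s[i,4]>=amin]
def near(mask,uv,r,amin=4):
    return [b for b in blobs(mask,amin) if np.hypot(*(b[1]-uv))<r]
def masks(p):
    h=cv2.cvtColor(p,cv2.COLOR_RGB2HSV);H,S,V=[h[...,i].astype(int) for i in range(3)]
    return dict(white=(S<60)&(V>140),brass=(H>12)&(H<25)&(S>110)&(V>90),red=((H<6)|(H>174))&(S>150)&(V>70),black=V<45)
E
python3 - <<'E'
from h import *
for n,ctr,r in (("top",(316,203),40),("side",(330,225),45)):
    p=cv2.imread(f"pics/{n}0.png")[...,::-1].copy();m=masks(p);d=np.load(f"pics/{n}0.npy")
    for k,z in (("white",.036),("brass",.05),("red",.066),("black",.0425)):
        for b in near(m[k],ctr,r):
            P=ray(n,b[1],z)[0];print(n,k,b[1].round(1),b[2],P.round(4))
            if b[2]>500:
                c=max(cv2.findContours(b[0].astype(np.uint8),0,1)[0],key=len)[:,0].astype(float)
                W=ray(n,c,z)[:,:2].astype(np.float32);C,R=cv2.minEnclosingCircle(W);print("  circ",C,R)
    x,y=ctr;cv2.imwrite(f"pics/{n}crop.png",cv2.resize(p[y-45:y+45,x-50:x+50,::-1],None,fx=6,fy=6,interpolation=2))
E
```

```text
top white [313.2 205.3] 1118 [ 0.5666 -0.0117  0.036 ]
  circ (0.5733501315116882, -0.017394445836544037) 0.09314440935850143
top brass [316. 202.] 1803 [ 0.5738 -0.0195  0.05  ]
  circ (0.5743920803070068, -0.020030155777931213) 0.07227873057126999
top red [333.9 208.2] 23 [ 0.5542 -0.0711  0.066 ]
top black [316.5 200.2] 13 [ 0.5808 -0.0206  0.0425]
top black [320.5 229.7] 11 [ 0.4942 -0.0348  0.0425]
side white [300.7 215.8] 154 [0.5024 0.0112 0.036 ]
side white [334.  234.3] 863 [ 0.5835 -0.0666  0.036 ]
  circ (0.5739067792892456, -0.022289179265499115) 0.09454844892024994
side brass [329.  219.7] 1529 [ 0.5751 -0.0258  0.05  ]
  circ (0.5747726559638977, -0.022790590301156044) 0.07208503037691116
side red [323.5 230.4] 26 [ 0.555 -0.079  0.066]
side black [329.2 211.6] 5 [0.5799 0.0127 0.0425]
side black [299.5 227.8] 4 [ 0.4961 -0.0398  0.0425]
```

View pics/topcrop.png

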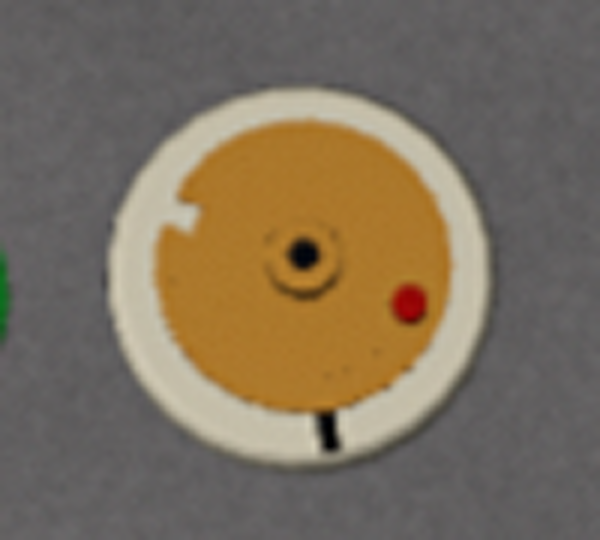

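The crop confirms it: the only brass plate, on the white base with the key, with the notch upper left, the red stub right and the black key at the bottom. The measured radii hold up: plate 72 mm, stub 55 mm, key 81 mm. The stub is at about -111.5° and the key at about -168.6°, so the plate must turn about +122° (counter-clockwise).

Call:
drive_tool:
  increments:
    - {"claw": 0, "dx": 0.0247, "dy": -0.0247}
    - {"claw": 0, "dx": 0.0247, "dy": -0.0247}
    - {"claw": 0, "dx": 0.0247, "dy": -0.0247}
    - {"claw": 0, "dx": 0.0247, "dy": -0.0247}
    - {"claw": 0, "dx": 0.0247, "dy": -0.0247}
    - {"claw": 0, "dx": 0.0247, "dy": -0.0247}
    - {"claw": 0, "dx": 0.0247, "dy": -0.0247}
    - {"claw": 0, "dx": 0.0247, "dy": -0.0247}
    - {"claw": 0, "dx": 0.0247, "dy": -0.0247}
    - {"claw": 0, "dx": 0.0247, "dy": -0.0247}
    - {"claw": 0, "dx": 0.0247, "dy": -0.0247}
    - {"claw": 0, "dx": 0.0247, "dy": -0.0247}
    - {"claw": 0, "dx": 0.0247, "dy": -0.0247}
    - {"claw": 0, "dx": 0.0247, "dy": -0.0247}
    - {"claw": 0, "dx": 0.0247, "dy": -0.0247}
    - {"claw": 0, "dx": 0.0247, "dy": -0.0247}
    - {"claw": 0, "dx": 0.0247, "dy": -0.0247}
    - {"claw": 0, "dx": 0.0247, "dy": -0.0247}
    - {"claw": 0, "dx": 0.0247, "dy": -0.0247}
    - {"claw": 0, "dx": 0.0247, "dy": -0.0247}

```text
schema error: expected keys claw, dx, dy, dz, wx, wy, wz
```

Call:
drive_tool:
  increments:
    - {"wz": 8.75}
    - {"wz": 8.75}
    - {"wz": 8.75}
    - {"wz": 8.75}
    - {}

```text
schema error: expected keys claw, dx, dy, dz, wx, wy, wz
```

```bash
python3 - <<'E'
from h import *
print(get_obs())
p,d=read_camera("wrist");cv2.imwrite("pics/w1.png",p[...,::-1]);np.save("pics/w1.npy",d)
E
```

```text
{'t': 0.1, 'q': array([ 1.22693891,  0.47769994,  0.02231957,  1.55634661, -0.01150679,
        1.10929804, -0.08310958]), 'joint_vel': array([ 0.00019804, -0.00166999, -0.00081894, -0.00288675, -0.00207189,
       -0.00028973,  0.00146001]), 'joint_torque': array([ 5.58397893e-03, -5.97755563e+01,  1.61407817e+00, -2.81949681e+01,
        1.28724807e-02,  4.99742600e-03, -2.14867833e-05]), 'eef_pos': array([ 0.15755944, -0.6558489 ,  0.25543671]), 'tool_rot': array([-7.99038135e-04,  9.93058373e-01,  1.17619759e-01, -1.45374839e-04]), 'contact_force': array([-0.62465815,  0.21779413, -0.75581384]), 'torque': array([-0.04271052,  0.00220426, -0.05045256]), 'grasp_force': 0.0, 'gripper_width': 1.000338935043037}
```

View pics/w1.png

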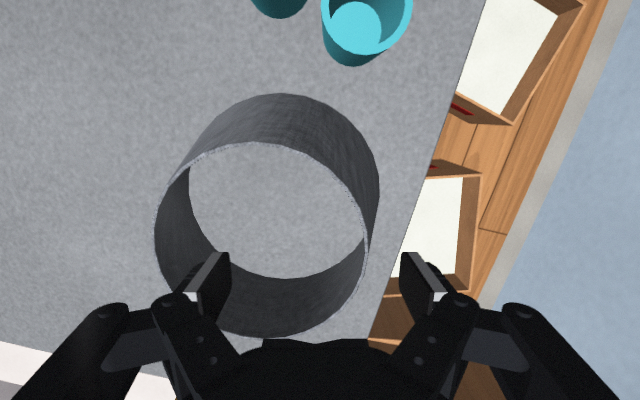

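The moves were refused because every row needs all seven keys. The wrist view shows only a grey cylindrical bin under the gripper, with its rim at about (270,145) to (360,250). I'll check its height before moving off.

```bash
python3 - <<'E'
from h import *
from scipy.spatial.transform import Rotation as Ro
d=np.load("pics/w1.npy");c=calibration("wrist");K=c["intrinsics"];M=c["mount"];o=get_obs()
q=o["tool_rot"];R=Ro.from_quat([q[1],q[2],q[3],q[0]]).as_matrix()
for u,v in ((270,145),(372,200),(360,260),(170,190),(158,240),(185,240),(280,110),(280,310),(210,280),(430,280)):
    z=d[v,u];P=M[:3,:3]@(np.array([(u-K[0,2])/K[0,0],(v-K[1,2])/K[1,1],1])*z)+M[:3,3]
    print(u,v,z.round(3),(R@P+o["eef_pos"]).round(3))
E
```

```text
270 145 0.199 [ 0.202 -0.613  0.171]
372 200 0.279 [ 0.165 -0.711  0.105]
360 260 0.294 [ 0.102 -0.716  0.108]
170 190 0.247 [ 0.14  -0.532  0.134]
158 240 0.231 [ 0.106 -0.539  0.161]
185 240 0.318 [ 0.067 -0.53   0.08 ]
280 110 0.277 [ 0.226 -0.605  0.082]
280 310 0.308 [ 0.026 -0.649  0.111]
210 280 0.116 [ 0.156 -0.612  0.271]
430 280 0.115 [ 0.178 -0.698  0.272]
```

The bin's rim is at 0.17 m and the tips are at 0.23 m, so level travel is clear.

Call:
drive_tool:
  increments:
    - {"claw": 0, "dx": 0.0247, "dy": -0.0247, "dz": 0, "wx": 0, "wy": 0, "wz": 0}
    - {"claw": 0, "dx": 0.0247, "dy": -0.0247, "dz": 0, "wx": 0, "wy": 0, "wz": 0}
    - {"claw": 0, "dx": 0.0247, "dy": -0.0247, "dz": 0, "wx": 0, "wy": 0, "wz": 0}
    - {"claw": 0, "dx": 0.0247, "dy": -0.0247, "dz": 0, "wx": 0, "wy": 0, "wz": 0}
    - {"claw": 0, "dx": 0.0247, "dy": -0.0247, "dz": 0, "wx": 0, "wy": 0, "wz": 0}
    - {"claw": 0, "dx": 0.0247, "dy": -0.0247, "dz": 0, "wx": 0, "wy": 0, "wz": 0}
    - {"claw": 0, "dx": 0.0247, "dy": -0.0247, "dz": 0, "wx": 0, "wy": 0, "wz": 0}
    - {"claw": 0, "dx": 0.0247, "dy": -0.0247, "dz": 0, "wx": 0, "wy": 0, "wz": 0}
    - {"claw": 0, "dx": 0.0247, "dy": -0.0247, "dz": 0, "wx": 0, "wy": 0, "wz": 0}
    - {"claw": 0, "dx": 0.0247, "dy": -0.0247, "dz": 0, "wx": 0, "wy": 0, "wz": 0}
    - {"claw": 0, "dx": 0.0247, "dy": -0.0247, "dz": 0, "wx": 0, "wy": 0, "wz": 0}
    - {"claw": 0, "dx": 0.0247, "dy": -0.0247, "dz": 0, "wx": 0, "wy": 0, "wz": 0}
    - {"claw": 0, "dx": 0.0247, "dy": -0.0247, "dz": 0, "wx": 0, "wy": 0, "wz": 0}
    - {"claw": 0, "dx": 0.0247, "dy": -0.0247, "dz": 0, "wx": 0, "wy": 0, "wz": 0}
    - {"claw": 0, "dx": 0.0247, "dy": -0.0247, "dz": 0, "wx": 0, "wy": 0, "wz": 0}
    - {"claw": 0, "dx": 0.0247, "dy": -0.0247, "dz": 0, "wx": 0, "wy": 0, "wz": 0}
    - {"claw": 0, "dx": 0.0247, "dy": -0.0247, "dz": 0, "wx": 0, "wy": 0, "wz": 0}
    - {"claw": 0, "dx": 0.0247, "dy": -0.0247, "dz": 0, "wx": 0, "wy": 0, "wz": 0}
    - {"claw": 0, "dx": 0.0247, "dy": -0.0247, "dz": 0, "wx": 0, "wy": 0, "wz": 0}
    - {"claw": 0, "dx": 0.0247, "dy": -0.0247, "dz": 0, "wx": 0, "wy": 0, "wz": 0}

```text
t: 2.65
eef_pos: [0.5229, -0.0597, 0.2561]
tool_rot: [0.0, 0.993, 0.118, -0.0]
contact_force: [0.2, 0.5, 0.6]
gripper_width: 0.003
grasp_force: 0.0
```

Call:
drive_tool:
  increments:
    - {"claw": 0, "dx": 0, "dy": 0, "dz": 0, "wx": 0, "wy": 0, "wz": 8.75}
    - {"claw": 0, "dx": 0, "dy": 0, "dz": 0, "wx": 0, "wy": 0, "wz": 8.75}
    - {"claw": 0, "dx": 0, "dy": 0, "dz": 0, "wx": 0, "wy": 0, "wz": 8.75}
    - {"claw": 0, "dx": 0, "dy": 0, "dz": 0, "wx": 0, "wy": 0, "wz": 8.75}
    - {"claw": 0, "dx": 0, "dy": 0, "dz": 0, "wx": 0, "wy": 0, "wz": 0}

```text
t: 3.28
eef_pos: [0.5224, -0.0606, 0.2561]
tool_rot: [0.0, 0.983, -0.186, -0.0]
contact_force: [0.3, -0.3, 0.5]
gripper_width: -0.002
grasp_force: 0.0
```

```bash
cat >> h.py <<'E'
from scipy.spatial.transform import Rotation as Ro
def wray(o,uv,z):
    c=calibration("wrist");K=c["intrinsics"];M=c["mount"];q=o["tool_rot"]
    R=Ro.from_quat([q[1],q[2],q[3],q[0]]).as_matrix()
    s=(np.atleast_2d(uv)-K[:2,2])/K[0,0];u=s.copy()
    for _ in range(8): u=s/(1+c["k1"]*(u**2).sum(1,keepdims=True))
    d=np.c_[u,np.ones(len(u))]@(R@M[:3,:3]).T; e=R@M[:3,3]+o["eef_pos"]
    return e+d*((z-e[2])/d[:,2])[:,None]
def yaw(o):
    q=o["tool_rot"];R=Ro.from_quat([q[1],q[2],q[3],q[0]]).as_matrix();return np.degrees(np.arctan2(R[1,0],R[0,0])),R[2]
E
python3 - <<'E'
from h import *
import pickle
o=get_obs();print(o["t"],o["eef_pos"],yaw(o),o["q"],o["contact_force"])
p,d=read_camera("wrist");cv2.imwrite("pics/w2.png",p[...,::-1]);pickle.dump(o,open("pics/w2.pkl","wb"))
E
```

```text
3.275 [ 0.52242925 -0.06057842  0.2560915 ] (np.float64(-21.410196655294925), array([-4.10985412e-04,  3.05890196e-04, -9.99999869e-01])) [ 0.23723768  0.24948962 -0.28267185  1.89440264  0.08159235  1.00922192
 -2.02514908] [ 0.26580535 -0.30991573  0.52624629]
```

View pics/w2.png

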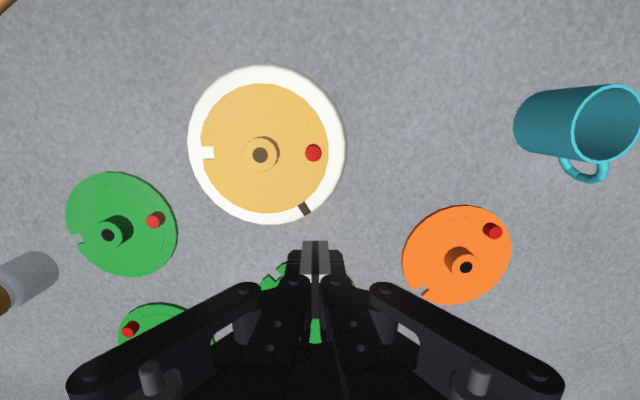

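The wrist view shows the brass plate at (265,145), stub (313,153), notch (207,153) and key (304,209). All are clear, and the mug is far off.

```bash
cat >> h.py <<'E'
def wmeas(p,o,dz=0.008,vmax=235):
    """centre, stub angle, notch angle, key angle from a wrist picture; dz = gap under plate"""
    h=cv2.cvtColor(p,cv2.COLOR_RGB2HSV);H,S,V=[h[...,i].astype(int) for i in range(3)]
    zt=.036+dz+.006
    A=lambda v:np.degrees(np.arctan2(v[1],v[0]))
    br=max(blobs((H>10)&(H<28)&(S>80)&(V>100),500),key=lambda b:b[2])[0].astype(np.uint8)
    c=max(cv2.findContours(br,0,1)[0],key=len)[:,0].astype(float)
    W=wray(o,c,zt)[:,:2]
    C=W.mean(0);R=.072
    from scipy.optimize import least_squares
    f=least_squares(lambda x:np.hypot(*(W-x[:2]).T)-x[2],[*C,.072],loss="soft_l1",f_scale=.0008).x
    print("plate C",f[:2].round(4),"R",f[2].round(4));C=f[:2]
    # notch: directions where the contour dips inside
    r=np.hypot(*(W-C).T);n=W[r<f[2]-.004]-C
    if len(n): print("notch A",A(n.mean(0)).round(1),"r",np.hypot(*n.mean(0)).round(4),len(n),"edges",np.sort(A((n).T)).round(0)[[0,-1]])
    red=[(b,wray(o,b[1],zt+.016)[0,:2]-C) for b in blobs(((H<8)|(H>172))&(S>120)&(V>60),20)]
    for b,q in red:
        if np.hypot(*q)<.08: print("stub",A(q).round(1),"r",np.hypot(*q).round(4),b[1].round(1))
    wh=max(blobs((S<50)&(V>190),300),key=lambda b:b[2])
    g=cv2.morphologyEx((wh[0]).astype(np.uint8),cv2.MORPH_CLOSE,np.ones((25,25)))>0
    c2=max(cv2.findContours(((g|(br>0))).astype(np.uint8),0,1)[0],key=len)[:,0].astype(float)
    W2=wray(o,c2,.036)[:,:2]
    f2=least_squares(lambda x:np.hypot(*(W2-x[:2]).T)-x[2],[*C,.096],loss="soft_l1",f_scale=.0008).x
    print("base C",f2[:2].round(4),"R",f2[2].round(4));
    for b in blobs((V<130),8):
        q=wray(o,b[1],.0425)[0,:2]-C
        if .07<np.hypot(*q)<.095 and b[2]<400: print("key",A(q).round(1),"about base C",A(q+C-f2[:2]).round(1),"r",np.hypot(*q).round(4),b[2],b[1].round(1))
E
python3 - <<'E'
from h import *
import pickle
wmeas(cv2.imread("pics/w2.png")[...,::-1].copy(),pickle.load(open("pics/w2.pkl","rb")))
E
```

```text
plate C [ 0.5753 -0.0208] R 0.0711
notch A 68.4 r 0.0594 30 edges [61. 76.]
stub -110.6 r 0.0547 [312.8 152.6]
base C [ 0.5757 -0.0201] R 0.0912
key -169.0 about base C -168.6 r 0.0818 96 [304.1 208.6]
```

Call:
drive_tool:
  increments:
    - {"claw": 0, "dx": 0, "dy": 0, "dz": 0.025, "wx": 0, "wy": 0, "wz": 0}
    - {"claw": 0, "dx": 0, "dy": 0, "dz": 0.025, "wx": 0, "wy": 0, "wz": 0}
    - {"claw": 0, "dx": 0, "dy": 0, "dz": 0.025, "wx": 0, "wy": 0, "wz": 0}
    - {"claw": 0, "dx": 0, "dy": -0.001, "dz": 0.025, "wx": 0, "wy": 0, "wz": 0}
    - {"claw": 0, "dx": 0, "dy": 0, "dz": 0.025, "wx": 0, "wy": 0, "wz": 0}
    - {"claw": 0, "dx": 0, "dy": 0, "dz": 0.02, "wx": 0, "wy": 0, "wz": 0}
    - {"claw": 0, "dx": 0, "dy": 0, "dz": 0.015, "wx": 0, "wy": 0, "wz": 0}
    - {"claw": 0, "dx": 0, "dy": 0, "dz": 0.01, "wx": 0, "wy": 0, "wz": 0}
    - {"claw": 0, "dx": 0, "dy": 0, "dz": 0.004, "wx": 0, "wy": 0, "wz": 0}
    - {"claw": 0, "dx": 0, "dy": 0, "dz": 0, "wx": 0, "wy": 0, "wz": 0}

```text
t: 4.58
eef_pos: [0.5232, -0.0597, 0.0825]
tool_rot: [-0.0, 0.982, -0.186, 0.0]
contact_force: [2.0, -0.7, 0.1]
gripper_width: -0.003
grasp_force: 0.0
```

Call:
drive_tool:
  increments:
    - {"claw": 0, "dx": 0.003, "dy": 0, "dz": 0, "wx": 0, "wy": 0, "wz": 0}
    - {"claw": 0, "dx": 0.003, "dy": 0, "dz": 0, "wx": 0, "wy": 0, "wz": 0}
    - {"claw": 0, "dx": 0.003, "dy": 0, "dz": 0, "wx": 0, "wy": 0, "wz": 0}
    - {"claw": 0, "dx": 0.003, "dy": 0, "dz": 0, "wx": 0, "wy": 0, "wz": 0}
    - {"claw": 0, "dx": 0, "dy": 0, "dz": 0, "wx": 0, "wy": 0, "wz": 0}

```text
t: 5.2
eef_pos: [0.5345, -0.0642, 0.0823]
tool_rot: [-0.0, 0.982, -0.187, 0.0]
contact_force: [0.7, -0.4, 0.5]
gripper_width: 0.003
grasp_force: 0.0
```

```bash
python3 - <<'E'
from h import *
o=get_obs();y,_=yaw(o);a=np.radians(y);v=o["eef_pos"][:2]-[.5753,-.0208]
print(o["t"],o["eef_pos"],y,"tang",v@[np.cos(a),np.sin(a)],"rad",v@[np.sin(a),-np.cos(a)],o["contact_force"])
p,d=read_camera("wrist");cv2.imwrite("pics/w3.png",p[...,::-1])
E
```

```text
5.2 [ 0.53448306 -0.06421508  0.08233278] -21.50655199453528 tang -0.022058789297534458 rad 0.05535613458848055 [ 0.72358774 -0.38796834  0.53915908]
```

View pics/w3.png

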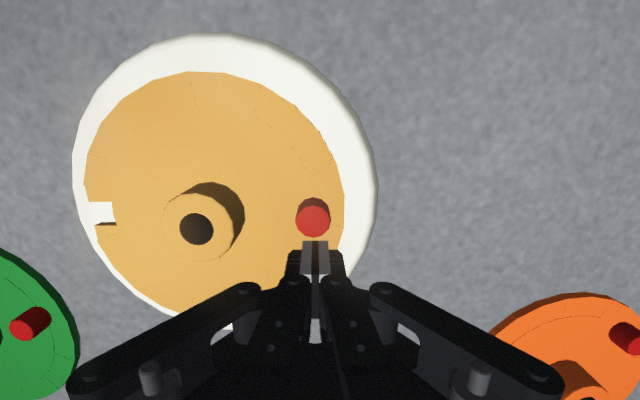

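The finger stands just behind the red stub at (313,218) with a gap of about 2 mm. I'll now push along the arc at 4° per row.

Call:
drive_tool:
  increments:
    - {"claw": 0, "dx": 0.002, "dy": 0, "dz": 0, "wx": 0, "wy": 0, "wz": 0}
    - {"claw": 0, "dx": 0.0039, "dy": 0.0013, "dz": 0, "wx": 0, "wy": 0, "wz": -4}
    - {"claw": 0, "dx": 0.0039, "dy": 0.0013, "dz": 0, "wx": 0, "wy": 0, "wz": -4}
    - {"claw": 0, "dx": 0.0039, "dy": 0.0013, "dz": 0, "wx": 0, "wy": 0, "wz": -4}
    - {"claw": 0, "dx": 0.0039, "dy": 0.0013, "dz": 0, "wx": 0, "wy": 0, "wz": -4}
    - {"claw": 0, "dx": 0.0039, "dy": 0.0013, "dz": 0, "wx": 0, "wy": 0, "wz": -4}
    - {"claw": 0, "dx": 0.0039, "dy": 0.0013, "dz": 0, "wx": 0, "wy": 0, "wz": -4}
    - {"claw": 0, "dx": 0.0039, "dy": 0.0013, "dz": 0, "wx": 0, "wy": 0, "wz": -4}
    - {"claw": 0, "dx": 0.0039, "dy": 0.0013, "dz": 0, "wx": 0, "wy": 0, "wz": -4}

```text
t: 6.38
eef_pos: [0.565, -0.0794, 0.0822]
tool_rot: [0.0, 0.996, 0.093, -0.0]
contact_force: [-0.8, 0.0, -0.0]
gripper_width: -0.002
grasp_force: 0.5
```

```bash
cat > chk.py <<'E'
from h import *
import sys,pickle
o=get_obs();y,_=yaw(o);a=np.radians(y);v=o["eef_pos"][:2]-[.5753,-.0208]
print(o["t"],o["eef_pos"],y,"tang",v@[np.cos(a),np.sin(a)],"rad",v@[np.sin(a),-np.cos(a)],o["contact_force"],o["q"][[0,6]])
p,d=read_camera("wrist");cv2.imwrite(f"pics/{sys.argv[1]}.png",p[...,::-1]);pickle.dump(o,open(f"pics/{sys.argv[1]}.pkl","wb"))
wmeas(p,o,float(sys.argv[2]) if len(sys.argv)>2 else .008)
E
python3 chk.py w4
```

```text
6.375 [ 0.56498675 -0.07936158  0.08220693] 10.62455468677122 tang -0.02093359722449022 rad 0.05565614148853347 [-0.78294269  0.04381748 -0.00376185] [ 0.3190668  -1.61600367]
plate C [ 0.5816 -0.018 ] R 0.0668
notch A -142.1 r 0.031 234 edges [-179.  110.]
stub -86.6 r 0.057 [314.  225.4]
base C [ 0.5818 -0.0164] R 0.0854
key -66.9 about base C -67.5 r 0.0862 396 [364.2 165.9]
```

The stub is following (now at about -80°, force under 1 N). Continuing.

Call:
drive_tool:
  increments:
    - {"claw": 0, "dx": 0.0039, "dy": 0.0013, "dz": 0, "wx": 0, "wy": 0, "wz": -4}
    - {"claw": 0, "dx": 0.0039, "dy": 0.0013, "dz": 0, "wx": 0, "wy": 0, "wz": -4}
    - {"claw": 0, "dx": 0.0039, "dy": 0.0013, "dz": 0, "wx": 0, "wy": 0, "wz": -4}
    - {"claw": 0, "dx": 0.0039, "dy": 0.0013, "dz": 0, "wx": 0, "wy": 0, "wz": -4}
    - {"claw": 0, "dx": 0.0039, "dy": 0.0013, "dz": 0, "wx": 0, "wy": 0, "wz": -4}
    - {"claw": 0, "dx": 0.0039, "dy": 0.0013, "dz": 0, "wx": 0, "wy": 0, "wz": -4}
    - {"claw": 0, "dx": 0.0039, "dy": 0.0013, "dz": 0, "wx": 0, "wy": 0, "wz": -4}
    - {"claw": 0, "dx": 0.0039, "dy": 0.0013, "dz": 0, "wx": 0, "wy": 0, "wz": -4}
    - {"claw": 0, "dx": 0.0039, "dy": 0.0013, "dz": 0, "wx": 0, "wy": 0, "wz": -4}
    - {"claw": 0, "dx": 0.0039, "dy": 0.0013, "dz": 0, "wx": 0, "wy": 0, "wz": -4}

```text
t: 7.68
eef_pos: [0.6047, -0.0722, 0.0822]
tool_rot: [0.0, 0.904, 0.427, -0.0]
contact_force: [-0.3, -0.9, 0.0]
gripper_width: 0.0
grasp_force: 0.4
```

```bash
python3 chk.py w5|head -1
```

```text
7.675 [ 0.60468931 -0.07223195  0.08215416] 50.55997925015279 tang -0.02105023640575109 rad 0.05537025369004139 [-0.2576006  -0.90331234  0.03568988] [ 0.41195571 -1.03502516]
```

Call:
drive_tool:
  increments:
    - {"claw": 0, "dx": 0.0039, "dy": 0.0013, "dz": 0, "wx": 0, "wy": 0, "wz": -4}
    - {"claw": 0, "dx": 0.0039, "dy": 0.0013, "dz": 0, "wx": 0, "wy": 0, "wz": -4}
    - {"claw": 0, "dx": 0.0039, "dy": 0.0013, "dz": 0, "wx": 0, "wy": 0, "wz": -4}
    - {"claw": 0, "dx": 0.0039, "dy": 0.0013, "dz": 0, "wx": 0, "wy": 0, "wz": -4}
    - {"claw": 0, "dx": 0.0039, "dy": 0.0013, "dz": 0, "wx": 0, "wy": 0, "wz": -4}
    - {"claw": 0, "dx": 0.0039, "dy": 0.0013, "dz": 0, "wx": 0, "wy": 0, "wz": -4}
    - {"claw": 0, "dx": 0.0039, "dy": 0.0013, "dz": 0, "wx": 0, "wy": 0, "wz": -4}
    - {"claw": 0, "dx": 0.0039, "dy": 0.0013, "dz": 0, "wx": 0, "wy": 0, "wz": -4}
    - {"claw": 0, "dx": 0.0039, "dy": 0.0013, "dz": 0, "wx": 0, "wy": 0, "wz": -4}
    - {"claw": 0, "dx": 0.0039, "dy": 0.0013, "dz": 0, "wx": 0, "wy": 0, "wz": -4}
    - {"claw": 0, "dx": 0, "dy": 0, "dz": 0, "wx": 0, "wy": 0, "wz": 0}

```text
t: 9.1
eef_pos: [0.6308, -0.0409, 0.0822]
tool_rot: [-0.0, 0.705, 0.71, 0.0]
contact_force: [0.1, 0.2, -0.0]
gripper_width: -0.003
grasp_force: 0.0
```

```bash
python3 chk.py w6; python3 - <<'E'
from h import *
p,_=read_camera("top");cv2.imwrite("pics/top1.png",p[...,::-1])
m=masks(p)
for k,z in (("red",.066),("black",.0425),("brass",.05)):
    for b in near(m[k],(316,203),40):
        q=ray("top",b[1],z)[0];print(k,b[1].round(1),b[2],q.round(4),np.degrees(np.arctan2(q[1]+.0197,q[0]-.5744)))
E
```

```text
9.1 [ 0.63076368 -0.04093473  0.08219213] 90.40240821236094 tang -0.020523775016642067 rad 0.055320897397752346 [ 0.12720328  0.22368433 -0.03051901] [ 0.45737508 -0.48143065]
plate C [ 0.5734 -0.0133] R 0.0667
notch A -61.1 r 0.0313 235 edges [-180.  180.]
stub -5.1 r 0.057 [315.7 223. ]
base C [ 0.5737 -0.0107] R 0.0849
key -165.8 about base C -164.2 r 0.0818 239 [ 88.9 230.7]
key -25.0 about base C -26.4 r 0.0938 14 [361.5 262.5]
red [316.2 183.3] 13 [ 0.6257 -0.0182  0.066 ] 1.6453262500536319
black [321.6 183.4] 91 [ 0.6315 -0.0341  0.0425] -14.197366837810051
black [321.5 194. ] 10 [ 0.5997 -0.0348  0.0425] -30.860051746597605
black [327.2 194.1] 11 [ 0.6    -0.0514  0.0425] -51.138173700132974
black [316.  199.8] 10 [ 0.5818 -0.0193  0.0425] 3.4499937169206625
black [320.3 229.5] 12 [ 0.4948 -0.0344  0.0425] -169.50421645774705
brass [314.4 203.9] 1576 [ 0.5681 -0.0149  0.05  ] 142.378213534963
```

View pics/w6.png

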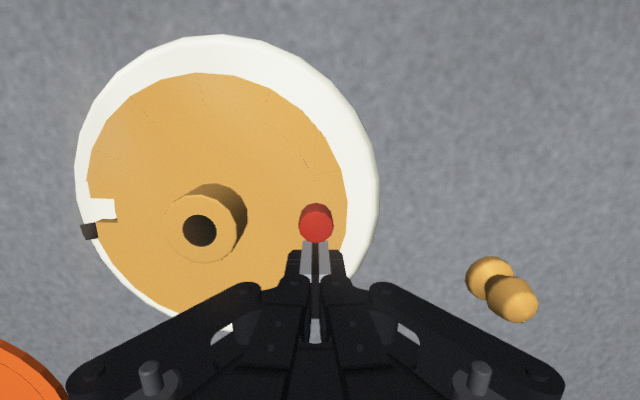

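The notch at about (103,210) is close to the key at (89,231), with about 8° left. I'll push 6° more, back off, rise and measure.

Call:
drive_tool:
  increments:
    - {"claw": 0, "dx": 0.0019, "dy": 0.0007, "dz": 0, "wx": 0, "wy": 0, "wz": -2}
    - {"claw": 0, "dx": 0.0019, "dy": 0.0007, "dz": 0, "wx": 0, "wy": 0, "wz": -2}
    - {"claw": 0, "dx": 0.0019, "dy": 0.0007, "dz": 0, "wx": 0, "wy": 0, "wz": -2}
    - {"claw": 0, "dx": 0, "dy": 0, "dz": 0, "wx": 0, "wy": 0, "wz": 0}
    - {"claw": 0, "dx": -0.01, "dy": 0, "dz": 0, "wx": 0, "wy": 0, "wz": 0}
    - {"claw": 0, "dx": -0.02, "dy": 0, "dz": -0.01, "wx": 0, "wy": 0, "wz": 0}
    - {"claw": 0, "dx": -0.03, "dy": -0.01, "dz": -0.03, "wx": 0, "wy": 0, "wz": 0}
    - {"claw": 0, "dx": -0.03, "dy": -0.015, "dz": -0.04, "wx": 0, "wy": 0, "wz": 0}
    - {"claw": 0, "dx": 0, "dy": -0.02, "dz": -0.04, "wx": 0, "wy": 0, "wz": 0}
    - {"claw": 0, "dx": 0, "dy": -0.01, "dz": -0.02, "wx": 0, "wy": 0, "wz": 0}
    - {"claw": 0, "dx": 0, "dy": 0, "dz": 0, "wx": 0, "wy": 0, "wz": 0}

```text
t: 10.58
eef_pos: [0.5885, -0.1311, 0.2235]
tool_rot: [0.001, 0.666, 0.746, 0.0]
contact_force: [-0.1, 0.8, -0.4]
gripper_width: 0.0
grasp_force: 0.0
```

```bash
python3 chk.py w7
```

```text
10.575 [ 0.58845234 -0.13107189  0.22351361] 96.49968870466004 tang -0.11105192764330973 rad 0.0005852624191559245 [-0.05454637  0.79646651 -0.44799834] [ 0.72489201 -0.12847995]
plate C [ 0.5763 -0.0207] R 0.0706
notch A 126.1 r 0.0454 93 edges [-179.  180.]
stub 5.1 r 0.053 [375.5  73.5]
base C [ 0.582  -0.0267] R 0.084
key -170.0 about base C -174.7 r 0.0787 231 [234.3  81.1]
key -62.5 about base C -64.2 r 0.0867 137 [345.4 159.4]
```

View pics/w7.png

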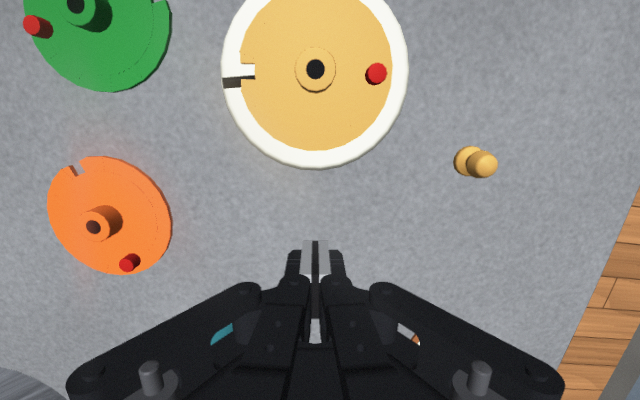

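The notch at (247,71) is still slightly short of the key at (233,82). The plate is cut off at the top edge, so I'll move forward for a full view.

Call:
drive_tool:
  increments:
    - {"claw": 0, "dx": 0.02, "dy": 0, "dz": -0.01, "wx": 0, "wy": 0, "wz": 0}
    - {"claw": 0, "dx": 0.02, "dy": 0, "dz": -0.01, "wx": 0, "wy": 0, "wz": 0}
    - {"claw": 0, "dx": 0.01, "dy": 0, "dz": 0, "wx": 0, "wy": 0, "wz": 0}
    - {"claw": 0, "dx": 0, "dy": 0, "dz": 0, "wx": 0, "wy": 0, "wz": 0}

```text
t: 11.12
eef_pos: [0.5824, -0.0796, 0.2423]
tool_rot: [0.0, 0.665, 0.747, 0.0]
contact_force: [0.4, 0.5, 0.0]
gripper_width: -0.0
grasp_force: 0.0
```

```bash
python3 chk.py w8; cat > nk.py <<'E'
# polar profile about plate centre at radius bands, rectified in world: notch (plate top) and key angles
from h import *
import sys,pickle
n=sys.argv[1];C=np.array([float(sys.argv[2]),float(sys.argv[3])]);zt=.036+(float(sys.argv[4]) if len(sys.argv)>4 else .008)+.006
p=cv2.imread(f"pics/{n}.png")[...,::-1].copy();o=pickle.load(open(f"pics/{n}.pkl","rb"))
h=cv2.cvtColor(p,cv2.COLOR_RGB2HSV);H,S,V=[h[...,i].astype(int) for i in range(3)]
yy,xx=np.mgrid[0:235,0:640];uv=np.c_[xx.ravel(),yy.ravel()].astype(float)
f=lambda z:wray(o,uv,z)[:,:2]-C
br=((H>10)&(H<28)&(S>80)&(V>100))[:235].ravel(); dk=(V<90)[:235].ravel()
P=f(zt);r=np.hypot(*P.T);a=np.degrees(np.arctan2(P[:,1],P[:,0]))%360
s=(r>.06)&(r<.069)&(~br)&(abs(a-190)<30);t=r*np.sin(np.radians(a-191.2))
print("notch angle",a[s].mean(),s.sum(),"lateral range",np.percentile(t[s],[3,97]))
P=f(.0425);r=np.hypot(*P.T);a=np.degrees(np.arctan2(P[:,1],P[:,0]))%360
s=(r>.076)&(r<.088)&dk&(abs(a-190)<15);t=r*np.sin(np.radians(a-191.2))
print("key angle",a[s].mean(),s.sum(),"lateral",np.percentile(t[s],[3,97]))
E
python3 nk.py w8 .5757 -.0205; python3 nk.py w2 .5753 -.0208
```

```text
11.125 [ 0.5824156  -0.07956252  0.24231999] 96.66813608956497 tang -0.05919126994132221 rad 0.0002440609661018677 [0.37211617 0.49526305 0.01264948] [ 0.67102987 -0.19511567]
plate C [ 0.5759 -0.0195] R 0.0713
notch A -176.2 r 0.0599 31 edges [-180.  179.]
stub 5.1 r 0.0536 [369.9 131.4]
base C [ 0.575  -0.0188] R 0.0915
key -169.7 about base C -169.1 r 0.0769 189 [244.6 133.6]
key -60.2 about base C -59.9 r 0.0903 9 [346.7 203. ]
notch angle 183.29364692987107 125 lateral range [-0.01535696 -0.00221406]
key angle 190.50337949379355 18 lateral [-0.00517428  0.0018442 ]nk.py:12: RuntimeWarning: Mean of empty slice.
  print("notch angle",a[s].mean(),s.sum(),"lateral range",np.percentile(t[s],[3,97]))
  ret = ret.dtype.type(ret / rcount)
Traceback (most recent call last):
  File "nk.py", line 12, in <module>
    print("notch angle",a[s].mean(),s.sum(),"lateral range",np.percentile(t[s],[3,97]))
                                                            ~~~~~~~~~~~~~^^^^^^^^^^^^^
IndexError: index -1 is out of bounds for axis 0 with size 0
```

By three measures the notch stands at about 184 to 185° and the key at about 191°, so about 6° remain. I'll go back behind the stub.

Call:
drive_tool:
  increments:
    - {"claw": 0, "dx": 0.005, "dy": 0.02, "dz": 0.02, "wx": 0, "wy": 0, "wz": 0}
    - {"claw": 0, "dx": 0.01, "dy": 0.02, "dz": 0.025, "wx": 0, "wy": 0, "wz": 0}
    - {"claw": 0, "dx": 0.01, "dy": 0.015, "dz": 0.025, "wx": 0, "wy": 0, "wz": 0}
    - {"claw": 0, "dx": 0, "dy": 0, "dz": 0.025, "wx": 0, "wy": 0, "wz": 0}
    - {"claw": 0, "dx": 0, "dy": 0, "dz": 0.025, "wx": 0, "wy": 0, "wz": 0}
    - {"claw": 0, "dx": 0, "dy": 0, "dz": 0.02, "wx": 0, "wy": 0, "wz": 0}
    - {"claw": 0, "dx": 0, "dy": 0, "dz": 0.015, "wx": 0, "wy": 0, "wz": 0}
    - {"claw": 0, "dx": 0, "dy": 0, "dz": 0.005, "wx": 0, "wy": 0, "wz": 0}
    - {"claw": 0, "dx": 0, "dy": 0, "dz": 0, "wx": 0, "wy": 0, "wz": 0}
    - {"claw": 0, "dx": 0.004, "dy": 0, "dz": 0, "wx": 0, "wy": 0, "wz": 0}
    - {"claw": 0, "dx": 0.004, "dy": 0, "dz": 0, "wx": 0, "wy": 0, "wz": 0}
    - {"claw": 0, "dx": 0, "dy": 0, "dz": 0, "wx": 0, "wy": 0, "wz": 0}

```text
t: 12.68
eef_pos: [0.6336, -0.0414, 0.0828]
tool_rot: [0.0, 0.665, 0.746, 0.0]
contact_force: [0.1, -0.2, 0.2]
gripper_width: 0.003
grasp_force: 0.0
```

```bash
python3 chk.py w9|head -1; python3 nk.py w8 .5759 -.0195
```

```text
12.675 [ 0.63356051 -0.04140234  0.08282909] 96.56830958882183 tang -0.027131396534666997 rad 0.055521439498372606 [ 0.06703421 -0.24715711  0.15249683] [ 0.47685761 -0.39037544]
notch angle 184.1285614121352 119 lateral range [-0.01434297 -0.00125566]
key angle 191.29813202215888 15 lateral [-0.00426238  0.00280327]
```

Call:
drive_tool:
  increments:
    - {"claw": 0, "dx": 0.003, "dy": 0, "dz": 0, "wx": 0, "wy": 0, "wz": 0}
    - {"claw": 0, "dx": 0.0036, "dy": 0, "dz": 0, "wx": 0, "wy": 0, "wz": 0}
    - {"claw": 0, "dx": 0.0019, "dy": 0.0007, "dz": 0, "wx": 0, "wy": 0, "wz": -2}
    - {"claw": 0, "dx": 0.0019, "dy": 0.0007, "dz": 0, "wx": 0, "wy": 0, "wz": -2}
    - {"claw": 0, "dx": 0.0015, "dy": 0.0005, "dz": 0, "wx": 0, "wy": 0, "wz": -1.5}
    - {"claw": 0, "dx": 0, "dy": 0, "dz": 0, "wx": 0, "wy": 0, "wz": 0}
    - {"claw": 0, "dx": 0, "dy": 0, "dz": 0, "wx": 0, "wy": 0, "wz": 0}

```text
t: 13.6
eef_pos: [0.6337, -0.03, 0.0823]
tool_rot: [-0.0, 0.629, 0.777, 0.0]
contact_force: [-0.4, -0.9, -1.2]
gripper_width: -0.002
grasp_force: 0.0
```

```bash
python3 chk.py w10|head -1
```

```text
13.6 [ 0.63366764 -0.03004953  0.08226261] 102.00472472503215 tang -0.021187269478477426 rad 0.05516733651503392 [-0.41236875 -0.90901301 -1.20973062] [ 0.47222386 -0.32630001]
```

Call:
drive_tool:
  increments:
    - {"claw": 0, "dx": -0.01, "dy": 0, "dz": 0, "wx": 0, "wy": 0, "wz": 0}
    - {"claw": 0, "dx": -0.02, "dy": 0, "dz": -0.015, "wx": 0, "wy": 0, "wz": 0}
    - {"claw": 0, "dx": -0.02, "dy": -0.015, "dz": -0.03, "wx": 0, "wy": 0, "wz": 0}
    - {"claw": 0, "dx": 0, "dy": -0.03, "dz": -0.03, "wx": 0, "wy": 0, "wz": 0}
    - {"claw": 0, "dx": 0, "dy": -0.03, "dz": -0.03, "wx": 0, "wy": 0, "wz": 0}
    - {"claw": 0, "dx": 0, "dy": -0.03, "dz": -0.01, "wx": 0, "wy": 0, "wz": 0}
    - {"claw": 0, "dx": 0, "dy": -0.03, "dz": 0, "wx": 0, "wy": 0, "wz": 0}
    - {"claw": 0, "dx": 0, "dy": 0, "dz": 0, "wx": 0, "wy": 0, "wz": 0}
    - {"claw": 0, "dx": 0, "dy": 0, "dz": 0, "wx": 0, "wy": 0, "wz": 0}

```text
t: 14.78
eef_pos: [0.5128, -0.1076, 0.1976]
tool_rot: [0.0, 0.63, 0.777, 0.0]
contact_force: [1.0, 0.4, 0.2]
gripper_width: 0.002
grasp_force: 0.0
```

```bash
python3 chk.py w11;python3 nk.py w11 .5755 -.0202; python3 -c "
import cv2
p=cv2.imread('pics/w11.png');cv2.imwrite('pics/w11c.png',cv2.resize(p[20:240,220:480],None,fx=3,fy=2.7,interpolation=2))"
```

```text
14.775 [ 0.51276482 -0.10760231  0.19757849] 101.96759603746574 tang -0.07194846802003607 rad -0.07917517815507641 [0.99267939 0.37285925 0.20729537] [ 0.80793476 -0.07794305]
plate C [ 0.5757 -0.0194] R 0.0713
notch A 10.2 r 0.0054 90 edges [-178.   19.]
stub 9.9 r 0.0517 [471.6 119.7]
base C [ 0.5736 -0.0186] R 0.0917
key -169.0 about base C -168.1 r 0.075 387 [320.8 115.1]
key -134.7 about base C -133.4 r 0.0943 9 [316.6 172.7]
key -106.1 about base C -104.6 r 0.0893 126 [353.8 199.7]
key -73.3 about base C -72.2 r 0.0902 14 [402.7 210.2]
notch angle 188.89624680782904 168 lateral range [-0.00877607  0.00402217]
key angle 190.39403971500892 135 lateral [-0.0052751   0.00340503]
```

View pics/w11c.png

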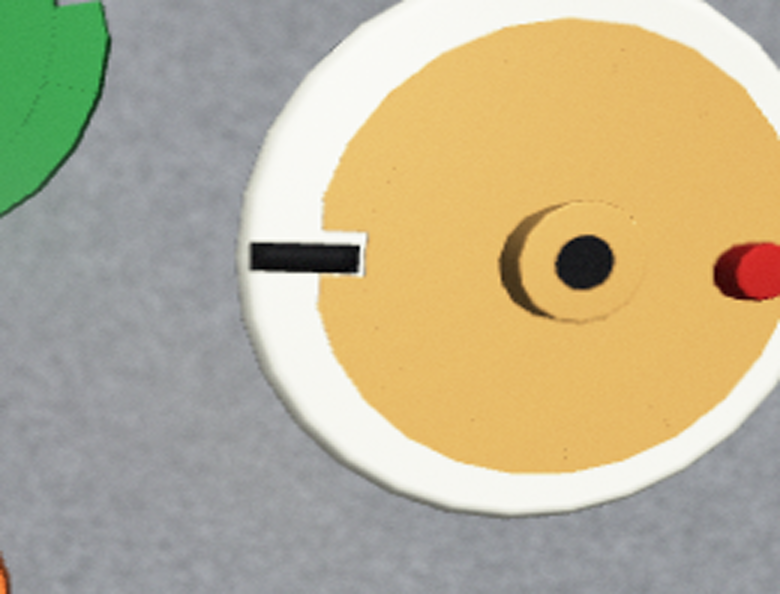

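The key now sits inside the notch mouth, off-centre by about 2 px in the original frame (1.5°, 1.7 mm). One more nudge of 1.5°: I'll retrace and check the position first.

Call:
drive_tool:
  increments:
    - {"claw": 0, "dx": 0, "dy": 0.03, "dz": 0, "wx": 0, "wy": 0, "wz": 0}
    - {"claw": 0, "dx": 0, "dy": 0.03, "dz": 0.01, "wx": 0, "wy": 0, "wz": 0}
    - {"claw": 0, "dx": 0, "dy": 0.03, "dz": 0.03, "wx": 0, "wy": 0, "wz": 0}
    - {"claw": 0, "dx": 0, "dy": 0.03, "dz": 0.03, "wx": 0, "wy": 0, "wz": 0}
    - {"claw": 0, "dx": 0.02, "dy": 0.015, "dz": 0.03, "wx": 0, "wy": 0, "wz": 0}
    - {"claw": 0, "dx": 0.016, "dy": 0, "dz": 0.015, "wx": 0, "wy": 0, "wz": 0}
    - {"claw": 0, "dx": 0, "dy": 0, "dz": 0, "wx": 0, "wy": 0, "wz": 0}
    - {"claw": 0, "dx": 0, "dy": 0, "dz": 0, "wx": 0, "wy": 0, "wz": 0}

```text
t: 15.82
eef_pos: [0.6375, -0.0444, 0.0827]
tool_rot: [0.0, 0.629, 0.777, 0.0]
contact_force: [0.3, -1.3, 1.0]
gripper_width: 0.002
grasp_force: 0.0
```

```bash
python3 chk.py w12|head -1
```

```text
15.825 [ 0.63751941 -0.04443889  0.08274097] 101.98611723209453 tang -0.036044909405471885 rad 0.05595369889821219 [ 0.27741233 -1.25189943  0.95014559] [ 0.49423176 -0.30456513]
```

Call:
drive_tool:
  increments:
    - {"claw": 0, "dx": 0.005, "dy": 0, "dz": 0, "wx": 0, "wy": 0, "wz": 0}
    - {"claw": 0, "dx": 0.005, "dy": 0, "dz": 0, "wx": 0, "wy": 0, "wz": 0}
    - {"claw": 0, "dx": 0.003, "dy": 0, "dz": 0, "wx": 0, "wy": 0, "wz": 0}
    - {"claw": 0, "dx": 0.0018, "dy": 0, "dz": 0, "wx": 0, "wy": 0, "wz": 0}
    - {"claw": 0, "dx": 0.0015, "dy": 0.0005, "dz": 0, "wx": 0, "wy": 0, "wz": -1.5}
    - {"claw": 0, "dx": 0, "dy": 0, "dz": 0, "wx": 0, "wy": 0, "wz": 0}
    - {"claw": 0, "dx": 0, "dy": 0, "dz": 0, "wx": 0, "wy": 0, "wz": 0}

```text
t: 16.75
eef_pos: [0.6338, -0.0279, 0.0822]
tool_rot: [-0.0, 0.619, 0.785, 0.0]
contact_force: [0.6, -0.3, 1.1]
gripper_width: -0.0
grasp_force: 0.2
```

```bash
python3 chk.py w13|head -1
```

```text
16.75 [ 0.63376741 -0.02787059  0.08221828] 103.4964570965116 tang -0.02052076247533301 rad 0.05520262325017249 [ 0.61472137 -0.29846754  1.14748027] [ 0.47553513 -0.31026976]
```

Call:
drive_tool:
  increments:
    - {"claw": 0, "dx": -0.01, "dy": 0, "dz": 0, "wx": 0, "wy": 0, "wz": 0}
    - {"claw": 0, "dx": -0.02, "dy": 0, "dz": -0.015, "wx": 0, "wy": 0, "wz": 0}
    - {"claw": 0, "dx": -0.02, "dy": -0.015, "dz": -0.03, "wx": 0, "wy": 0, "wz": 0}
    - {"claw": 0, "dx": 0, "dy": -0.03, "dz": -0.03, "wx": 0, "wy": 0, "wz": 0}
    - {"claw": 0, "dx": 0, "dy": -0.03, "dz": -0.03, "wx": 0, "wy": 0, "wz": 0}
    - {"claw": 0, "dx": 0, "dy": -0.03, "dz": -0.01, "wx": 0, "wy": 0, "wz": 0}
    - {"claw": 0, "dx": 0, "dy": -0.03, "dz": 0, "wx": 0, "wy": 0, "wz": 0}
    - {"claw": 0, "dx": 0, "dy": 0, "dz": 0, "wx": 0, "wy": 0, "wz": 0}
    - {"claw": 0, "dx": 0, "dy": 0, "dz": 0, "wx": 0, "wy": 0, "wz": 0}

```text
t: 17.92
eef_pos: [0.5148, -0.1083, 0.1975]
tool_rot: [0.0, 0.619, 0.785, 0.0]
contact_force: [-0.1, -0.5, -0.0]
gripper_width: -0.004
grasp_force: 0.0
```

```bash
python3 chk.py w14;python3 nk.py w14 .5755 -.0202; python3 -c "
import cv2
p=cv2.imread('pics/w14.png');cv2.imwrite('pics/w14c.png',cv2.resize(p[60:180,270:400],None,fx=5,fy=5,interpolation=2))"
```

```text
17.925 [ 0.5147755  -0.10833366  0.19752741] 103.47271461617618 tang -0.07102368109226312 rad -0.07925271750846906 [-0.13554412 -0.53790904 -0.01343549] [ 0.81514589 -0.05857001]
plate C [ 0.5757 -0.0194] R 0.0713
notch A 12.8 r 0.0053 90 edges [-175.   22.]
stub 12.0 r 0.0517 [471.8 120.2]
base C [ 0.5736 -0.0187] R 0.0917
key -168.9 about base C -168.1 r 0.0747 382 [321.3 113.9]
key -103.6 about base C -102.2 r 0.0879 139 [355.9 200.1]
notch angle 191.05173853868453 166 lateral range [-0.0064507  0.0064449]
key angle 190.48623446364815 130 lateral [-0.00500399  0.00298925]
```

View pics/w14c.png

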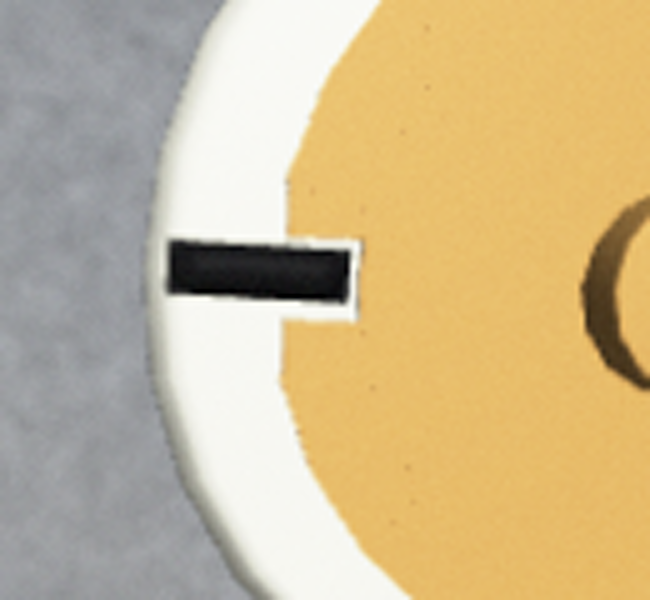

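The notch spans crop rows 238 to 320 and the key 249 to 302, so it is within 1 mm of centre. Aligned; moving over the socket.

Call:
drive_tool:
  increments:
    - {"claw": 0, "dx": 0.0179, "dy": 0.0199, "dz": 0, "wx": 0, "wy": 0, "wz": 0}
    - {"claw": 0, "dx": 0.0179, "dy": 0.0199, "dz": 0, "wx": 0, "wy": 0, "wz": 0}
    - {"claw": 0, "dx": 0.0179, "dy": 0.0199, "dz": 0.01, "wx": 0, "wy": 0, "wz": 0}
    - {"claw": 0, "dx": 0.0179, "dy": 0.0199, "dz": 0.02, "wx": 0, "wy": 0, "wz": 0}
    - {"claw": 0, "dx": 0, "dy": 0, "dz": 0.025, "wx": 0, "wy": 0, "wz": 0}
    - {"claw": 0, "dx": 0, "dy": 0, "dz": 0.02, "wx": 0, "wy": 0, "wz": 0}
    - {"claw": 0, "dx": 0, "dy": 0, "dz": 0.015, "wx": 0, "wy": 0, "wz": 0}
    - {"claw": 0, "dx": 0, "dy": 0, "dz": 0, "wx": 0, "wy": 0, "wz": 0}
    - {"claw": 0, "dx": 0, "dy": 0, "dz": 0, "wx": 0, "wy": 0, "wz": 0}

```text
t: 19.1
eef_pos: [0.5754, -0.0198, 0.1079]
tool_rot: [0.0, 0.619, 0.785, 0.0]
contact_force: [0.6, 0.8, 0.8]
gripper_width: 0.003
grasp_force: 0.0
```

```bash
python3 chk.py w15|head -1
```

```text
19.1 [ 0.57535231 -0.01983344  0.10794442] 103.48575503890034 tang 0.0009277065902927753 rad 0.0002762722375205044 [0.59954831 0.77668936 0.76041257] [ 0.52823777 -0.33404727]
```

Over the socket centre within 1 mm, with the tip at 0.083 and the socket top at 0.074. Pressing slowly.

Call:
drive_tool:
  increments:
    - {"claw": 0, "dx": 0, "dy": 0, "dz": 0.003, "wx": 0, "wy": 0, "wz": 0}
    - {"claw": 0, "dx": 0, "dy": 0, "dz": 0.003, "wx": 0, "wy": 0, "wz": 0}
    - {"claw": 0, "dx": 0, "dy": 0, "dz": 0.002, "wx": 0, "wy": 0, "wz": 0}
    - {"claw": 0, "dx": 0, "dy": 0, "dz": 0.001, "wx": 0, "wy": 0, "wz": 0}
    - {"claw": 0, "dx": 0, "dy": 0, "dz": 0.001, "wx": 0, "wy": 0, "wz": 0}
    - {"claw": 0, "dx": 0, "dy": 0, "dz": 0.001, "wx": 0, "wy": 0, "wz": 0}
    - {"claw": 0, "dx": 0, "dy": 0, "dz": 0, "wx": 0, "wy": 0, "wz": 0}

```text
t: 20.02
eef_pos: [0.5749, -0.0198, 0.0969]
tool_rot: [0.0, 0.619, 0.785, -0.0]
contact_force: [-1.6, -0.9, 6.0]
gripper_width: 0.005
grasp_force: 3.0
```

Call:
drive_tool:
  increments:
    - {"claw": 0, "dx": 0, "dy": 0, "dz": 0.001, "wx": 0, "wy": 0, "wz": 0}
    - {"claw": 0, "dx": 0, "dy": 0, "dz": 0.001, "wx": 0, "wy": 0, "wz": 0}

```text
t: 20.27
eef_pos: [0.5749, -0.0198, 0.095]
tool_rot: [0.0, 0.619, 0.785, -0.0]
contact_force: [-2.4, -0.6, 7.1]
gripper_width: 0.0
grasp_force: 3.8
```

The force is 7 N with 4 mm of travel, so the collar is yielding and the key has entered the notch.

Call:
drive_tool:
  increments:
    - {"claw": 0, "dx": 0, "dy": 0, "dz": 0.001, "wx": 0, "wy": 0, "wz": 0}
    - {"claw": 0, "dx": 0, "dy": 0, "dz": 0.001, "wx": 0, "wy": 0, "wz": 0}
    - {"claw": 0, "dx": 0, "dy": 0, "dz": 0.001, "wx": 0, "wy": 0, "wz": 0}
    - {"claw": 0, "dx": 0, "dy": 0, "dz": 0, "wx": 0, "wy": 0, "wz": 0}

```text
t: 20.78
eef_pos: [0.5749, -0.0198, 0.0919]
tool_rot: [0.0, 0.619, 0.785, -0.0]
contact_force: [-2.8, -0.8, 6.1]
gripper_width: 0.005
grasp_force: 3.1
```

Call:
drive_tool:
  increments:
    - {"claw": 0, "dx": 0, "dy": 0, "dz": 0.0005, "wx": 0, "wy": 0, "wz": 0}
    - {"claw": 0, "dx": 0, "dy": 0, "dz": 0.0005, "wx": 0, "wy": 0, "wz": 0}
    - {"claw": 0, "dx": 0, "dy": 0, "dz": 0, "wx": 0, "wy": 0, "wz": 0}

```text
t: 21.15
eef_pos: [0.5749, -0.0198, 0.0911]
tool_rot: [0.0, 0.619, 0.785, -0.0]
contact_force: [-4.0, -0.3, 8.7]
gripper_width: 0.0
grasp_force: 4.5
```

Call:
drive_tool:
  increments:
    - {"claw": 0, "dx": 0, "dy": 0, "dz": 0.0005, "wx": 0, "wy": 0, "wz": 0}
    - {"claw": 0, "dx": 0, "dy": 0, "dz": 0, "wx": 0, "wy": 0, "wz": 0}

```text
t: 21.4
eef_pos: [0.5749, -0.0198, 0.0911]
tool_rot: [0.0, 0.619, 0.785, -0.0]
contact_force: [-4.8, -2.0, 13.4]
gripper_width: -0.002
grasp_force: 6.7
```

Call:
drive_tool:
  increments:
    - {"claw": 0, "dx": 0, "dy": 0, "dz": 0.0005, "wx": 0, "wy": 0, "wz": 0}
    - {"claw": 0, "dx": 0, "dy": 0, "dz": 0, "wx": 0, "wy": 0, "wz": 0}

```text
t: 21.65
eef_pos: [0.575, -0.0197, 0.091]
tool_rot: [0.001, 0.619, 0.785, -0.001]
contact_force: [-5.4, -2.1, 17.2]
gripper_width: 0.003
grasp_force: 8.8
```

It reached a hard stop at TCP z 0.091, exactly the predicted seated height, and the force rises without travel. I'll lift and check.

Call:
drive_tool:
  increments:
    - {"claw": 0, "dx": 0, "dy": 0, "dz": -0.002, "wx": 0, "wy": 0, "wz": 0}
    - {"claw": 0, "dx": 0, "dy": 0, "dz": -0.005, "wx": 0, "wy": 0, "wz": 0}
    - {"claw": 0, "dx": 0, "dy": 0, "dz": -0.02, "wx": 0, "wy": 0, "wz": 0}
    - {"claw": 0, "dx": 0, "dy": 0, "dz": -0.03, "wx": 0, "wy": 0, "wz": 0}
    - {"claw": 0, "dx": -0.03, "dy": 0, "dz": -0.04, "wx": 0, "wy": 0, "wz": 0}
    - {"claw": 0, "dx": -0.03, "dy": 0, "dz": -0.04, "wx": 0, "wy": 0, "wz": 0}
    - {"claw": 0, "dx": 0, "dy": 0, "dz": -0.01, "wx": 0, "wy": 0, "wz": 0}
    - {"claw": 0, "dx": 0, "dy": 0, "dz": 0, "wx": 0, "wy": 0, "wz": 0}
    - {"claw": 0, "dx": 0, "dy": 0, "dz": 0, "wx": 0, "wy": 0, "wz": 0}

```text
t: 22.78
eef_pos: [0.5879, -0.0769, 0.2354]
tool_rot: [-0.001, 0.618, 0.786, -0.0]
contact_force: [0.3, 0.2, -0.6]
gripper_width: -0.0
grasp_force: 0.0
```

```bash
python3 chk.py w16 0;python3 nk.py w16 .5755 -.0202 0; python3 - <<'E'
from h import *
import pickle
# plate height and tilt from the wrist depth
o=get_obs();p,d=read_camera("wrist");c=calibration("wrist");K=c["intrinsics"];M=c["mount"];q=o["tool_rot"]
R=Ro.from_quat([q[1],q[2],q[3],q[0]]).as_matrix()
yy,xx=np.mgrid[0:230,0:640];s=np.c_[xx.ravel()-K[0,2],yy.ravel()-K[1,2]]/K[0,0];u=s.copy()
for _ in range(6):u=s/(1+c["k1"]*(u**2).sum(1,keepdims=True))
X=(np.c_[u,np.ones(len(u))]*d[:230].ravel()[:,None])@M[:3,:3].T+M[:3,3];X=X@R.T+o["eef_pos"]
v=X[:,:2]-[.5755,-.0202];r=np.hypot(*v.T);a=np.degrees(np.arctan2(v[:,1],v[:,0]))%360
for n,lo,hi in (("socket",.01,.015),("plate",.025,.04),("base",.08,.09)):
    for k in range(4):
        m=(r>lo)&(r<hi)&(a//90==k)&(d[:230].ravel()>0);print(n,k,m.sum(),np.median(X[m,2]).round(4) if m.any() else None)
E
```

```text
22.775 [ 0.58793727 -0.07693378  0.23538657] 103.61384659398445 tang -0.05753117575033081 rad -0.0009303830508501882 [ 0.2815001   0.23258801 -0.59899317] [ 0.68738798 -0.10957716]
plate C [ 0.5762 -0.0194] R 0.0712
notch A -168.3 r 0.0597 32 edges [-176. -160.]
stub 12.2 r 0.0535 [371.5 133.2]
base C [ 0.5749 -0.0188] R 0.0915
key -169.2 about base C -168.6 r 0.0742 274 [247.1 127.5]
notch angle 190.72354202296668 118 lateral range [-0.00718088  0.00613136]
key angle 191.86987569285836 11 lateral [-0.00100318  0.00261893]
socket 0 107 0.0661
socket 1 111 0.066
socket 2 104 0.0658
socket 3 105 0.066
plate 0 738 0.0422
plate 1 754 0.0422
plate 2 679 0.0422
plate 3 664 0.0423
base 0 1287 0.0359
base 1 1379 0.0359
base 2 1043 0.036
base 3 981 0.036
```

View pics/w16.png

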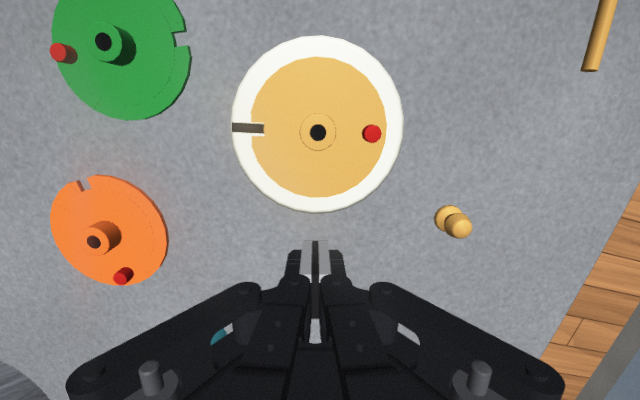

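The plate top is at 42 mm, the socket top at 66 mm and the base at 36 mm in every quadrant, so the plate is flat and seated. The key lies in the notch at (248,127), and the robot is clear.

```bash
python3 -c "
from station import *
print(hand_in())"
```

```text
the job is handed in; nothing more can be done
None
```

The brass plate is seated flat on the white base with the key in its notch, measured level in all four quadrants. The robot is clear of everything, and the job was handed in at about 23 s.

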